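Put a support post away in its upright case

ROBOT

A 6-joint arm with a two-finger parallel gripper is mounted at the origin on the work surface. World frame = base frame: x ahead of the robot, y to its left, z up, the work surface at z = 0. Lengths are in m, angles in rad, forces in N, time in s.
With the tool pointing down it reaches from about 0.35 to 0.975 m from the base axis. Payload 4.9 kg.
Tool frame: the origin (TCP) lies at the very end of the fingers, on their centre line; the grasp point (between the pads) lies 19 mm behind it; z points along the fingers, y is the line along which they close (so a half turn about z gives the same grasp; the last joint's range is limited). The gripper opens to 85 mm and grips with 20 to 120 N. Pads are 22 mm wide; open, the fingers measure 114 mm over their backs; the gripper's body (76 mm by 85 mm) begins 54 mm behind the grasp point. The pads swing forward as they close: fully open they stand 13 mm farther back than shut.
Start: joints at [-1.432, 0.053, 1.613, -0, 1.476, -0.119], TCP at [0.159, -0.604, 0.231] pointing down, gripper open.
Joint ranges: [-3.01, 3.01], [-1.01, 2.22], [0.06, 2.58], [-1.02, 4.17], [0.09, 2.62], [-3.14, 3.14]. Speed limits (rad/s): [2.57, 2.57, 3.14, 3.14, 3.14, 3.14].

INTERFACE

Orientations are given as a rotation vector (axis times angle).
In Python, from plant import robot, eyes gives the robot as it stands. The module is installed in compiled form; this text tells all that it offers.
- The arm moves only by the tool apply_moves, never from a script. Its argument "targets" is a list of rows, each a list of 7 numbers: the shift along the tool's x, y, z in units of 0.25 m (1.0 is 0.25 m), then the turn, a rotation vector about the tool's x, y, z in units of pi rad (1.0 is pi rad), then the finger opening in mm, from 0 to 85.4. In form: [[tx, ty, tz, wx, wy, wz, fingers], ...]. A call has 1 to 12 rows; each row shifts and turns the commanded pose from where the row before left it, along the tool's axes as they then stand; what a row does not reach is not made up. A row lasts 1/8 s, in which the tool goes at most 62.5 mm and 10.7 degrees, less where a joint would pass 70% of its speed; a pose out of reach is approached as far as the arm can. A call with a number of a shift or a turn outside -1 to 1 is refused whole. A call with a gripper value outside its range is refused whole. The fingers move at their own pace and stop on an object; "squeeze" is the grip in N (left out, the last holds). Time passes only in rows, so rows that do not move let the fingers close. It gives the time, the measured TCP pose, the force, the opening and the grip force at its end, in the units of the state.
- robot.sense(): the state, without advancing time (a new reading comes with each control period).
- eyes.read_camera(name): name is "scene" or "side" or "wrist"; returns (picture, depth): 420x560x3 uint8, blue, green, red; 420x560 float32, m along the optical axis (not along the pixel's ray), 0 where there is no reading.
- eyes.calibration(name): a dict with "fx", "fy", "cx", "cy" (pixels), "extrinsics" (4x4, takes a point from camera to world coordinates). Camera axes: x right, y down, z forward; pixel columns grow to the right and rows downward; lengths in m; the calibration is good to about 2 mm. The wrist camera is an equidistant fisheye: a pixel r from the principal point sees the ray r / f radians off the axis. A picture is of the moment at which its call begins: read the wrist's pose just before it. calibration takes no time and is no camera call; for the wrist camera it gives the pose at the moment of the call.
- robot.sign_off(): hands the job in; it is judged then, once.
The state is a dict: "clock": time; "q": joint angles; "joint_vel": joint speeds; "joint_torque": joint torques, N m; "tool_pos": TCP position; "eef_rot": TCP orientation; "wrist_force": force on the tool from outside, world axes, zero at the start; "torque": the same for the moment, N m; "grip_width": opening from 0.0 (shut) to 1.0 (fully open); "finger_force": force on a finger pad.
Only numpy, scipy, OpenCV 4.12 (cv2) and the standard library are available. Lean on these libraries where they do the work, as an engineer would, in place of code of your own. Each camera call takes 0.05 s, during which the arm holds its last target. There are 200 camera calls.

TASK

Take the long support post out of the steel tray, lay it in the slanting rest with its thick collar at the upper end and let go, then take it again by the collar and drop it foot first into the narrow upright case. Finally shut the case's lid fully. Leave the short plain post in the tray, and knock over neither the bottle nor the jar.

Things in the scene. Friction and masses are not known exactly. Their poses are not given: they have to be found in the camera images.
- post: long round dark steel post, 150 mm long, lying in the tray. Barrel 28 mm diameter; at one end a thick bright collar, 32 mm diameter and 32 mm long, with fine black rings; the other end, the foot, is plain. Origin at the middle of its axis; x axis along the post towards the collar (collar from x = +43 to +75 mm). About 0.22 kg
- post_foot (a point): centre of the post's foot end face (x = -75 mm on the post)
- post_top (a point): centre of the post's collar end face (x = +75 mm on the post)
- spacer: short plain dark steel post without collar, 32 mm diameter, 90 mm long, lying in the same tray: stays there. Origin at the middle of its axis, x axis along it
- tray: open steel tray, 200 mm (x) by 210 mm (y), walls 60 mm high and 5 mm thick, floor 5 mm thick, fixed. Origin at the centre of its underside. The posts lie roughly along its x axis, about 45 mm to either side of its middle, parted by a rib 13 mm high above the bench along its middle
- rest: fixed slanting rest: foot plate 160 by 90 mm, two V saddles and an end stop in line on a 45 degree slope whose upper end points to the rest's -x. Origin at the centre of its underside, z up. A post in it lies on the line rest_foot to rest_top. Saddles hold the barrel 12 to 28 and 60 to 86 mm from the foot end and reach 20 mm to either side; above 86 mm the post is free all round
- rest_foot (a point): where the centre of the foot end face of a post lying in the rest comes, against the end stop (rest frame 60, 0, 34 mm)
- rest_top (a point): where the centre of the collar end face of a post lying in the rest comes, 150 mm up the 45 degree slope from rest_foot
- case: narrow upright grey square case, fixed, outside 56 by 56 mm and 162 mm high, walls and floor 6 mm, inside 44 by 44 mm and 156 mm deep, open at the top, on a foot plate 100 by 100 by 6 mm. Origin at the centre of its underside, z up; its lid is hinged on the +x side of its rim
- case_mouth (a point): centre of the case's mouth, at rim height (162 mm)
- case_floor (a point): centre of the case's inner floor
- lid (a joint): hinge of the black lid of the case, rad: 0 shut flat on the rim, growing as it opens up and over towards the case's +x; 2.2 is its stop. It begins wide open, leaning back past upright, and stays where it is left (stiff hinge). Plate 56 by 56 by 6 mm, with a thin tab of 9 mm beyond its free edge
- lid_hinge (a point): middle of the lid's hinge line, on the case's rim at its +x side (case frame 28, 0, 162.5 mm); the hinge line runs along the case's y
- lid_tab (a point): outer end of the lid's tab, 65 mm from the hinge line
- bottle: clear glass bottle with a blue cap, 68 mm diameter, 160 mm high, standing behind. Origin at the centre of its underside, z axis up
- jar: small amber jar with a white cap, 54 mm diameter, 55 mm high. Origin at the centre of its underside, z axis up

How it is judged:
By the outcome, as a careful person would: the job done as asked, in the order asked, and still so for the second after the job is handed in, with the robot touching nothing.
It also fails if it takes over 70 s, if anything falls off the work surface, if the arm or the gripper's body presses on something with over 40 N, if the wrist force passes 120 N, or if a joint passes its speed limit or range.

## Working session

There is one attempt and no reset: what is moved stays moved. The work goes in short steps, Python scripts to look and compute and a tool call to move; the robot and the scene stay as the last step left them, time stands still between calls to the robot, and variables do not carry over. Pictures are saved under pics/ and viewed, at most 13 in all, crops included, and the job is handed in when it is done.

Besides the shell and the picture viewer there is one more tool, called after "Request:" by a JSON object that holds its "fn" and its "kwargs". apply_moves: Moves the arm, as the interface text tells. Shifts and turns lie within -1 to 1; 1 stands for 0.25 m of shift or pi rad of turn. Its arguments: {"type":"object","properties":{"targets":{"type":"array","items":{"type":"array","items":{"type":"number"}}},"squeeze":{"type":"number"}},"required":["targets"]}

```bash
mkdir -p pics; python3 - <<'E'
from plant import robot, eyes
import cv2, numpy as np
s=robot.sense(); print({k:np.round(v,3).tolist() for k,v in s.items()})
for n in ["scene","side"]:
    im,d=eyes.read_camera(n); cv2.imwrite(f"pics/{n}0.png",im); np.savez(f"{n}0.npz",im=im,d=d)
    c=eyes.calibration(n); print(n,{k:np.round(v,4).tolist() for k,v in c.items()}, (d>0).mean())
E
```

```text
{'clock': 0.0, 'q': [-1.432, 0.053, 1.614, -0.0, 1.476, -0.119], 'joint_vel': [-0.001, 0.0, -0.0, 0.002, 0.001, -0.0], 'joint_torque': [-0.001, -39.368, -37.018, -0.0, 0.007, -0.0], 'tool_pos': [0.159, -0.604, 0.23], 'eef_rot': [-3.113, -0.404, 0.0], 'wrist_force': [0.338, 0.267, 1.22], 'torque': [-0.055, 0.029, -0.04], 'finger_force': 0.0, 'grip_width': 0.999}
scene {'fx': 442.6999, 'fy': 442.6999, 'cx': 275.4586, 'cy': 219.8562, 'extrinsics': [[-0.8642, 0.3345, -0.3758, 0.9492], [0.5031, 0.5695, -0.6501, 0.67], [-0.0035, -0.7509, -0.6604, 0.7998], [0.0, 0.0, 0.0, 1.0]]} 0.9960756802721088
side {'fx': 409.6886, 'fy': 409.6886, 'cx': 286.1547, 'cy': 203.0961, 'extrinsics': [[0.8747, -0.3051, 0.3765, 0.2605], [-0.4846, -0.5566, 0.6748, -0.5689], [0.0037, -0.7728, -0.6347, 0.6487], [0.0, 0.0, 0.0, 1.0]]} 0.9959863945578231
```

View pics/scene0.png

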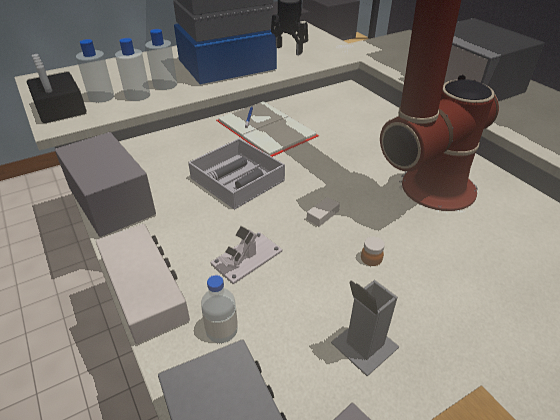

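View pics/side0.png

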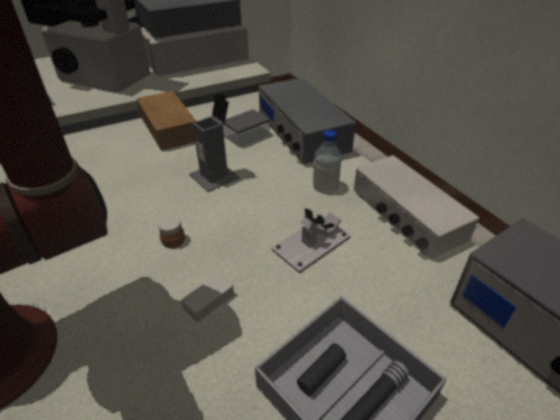

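The scene view shows the tray at (237,172), the rest at (245,255), the bottle at (218,310), the jar at (372,253) and the case with its lid open at (370,320). In the side view the post with its ringed collar is the right-hand one, with the collar at (397,372) and the barrel running to about (350,415). The spacer is at (322,368).

```bash
cat > h.py <<'E'
import numpy as np, cv2
from scipy.spatial.transform import Rotation as R
from plant import robot, eyes
def load(n,k=0):
    z=np.load(f"{n}{k}.npz"); return z["im"],z["d"]
def cloud(n,d):
    c=eyes.calibration(n); v,u=np.indices(d.shape)
    P=np.stack([(u-c["cx"])/c["fx"]*d,(v-c["cy"])/c["fy"]*d,d],-1)
    E=np.array(c["extrinsics"]); W=P@E[:3,:3].T+E[:3,3]; W[d<=0]=np.nan; return W
E
python3 - <<'E'
from h import *
def rect(p,name):
    r=cv2.minAreaRect((p[:,:2]*1000).astype(np.float32)); print(name,len(p),np.round(r[0],1),np.round(r[1],1),round(r[2],1),"z",np.round(np.percentile(p[:,2],[2,50,98])*1000,1))
for n in ["scene","side"]:
    im,d=load(n); W=cloud(n,d)
    seeds={"scene":dict(tray=(172,237,50),rest=(255,245,45),bottle=(305,220,35),jar=(253,372,15),case=(325,370,55)),
           "side":dict(tray=(375,350,95),rest=(240,312,45),bottle=(163,328,35),jar=(232,171,17),case=(155,212,60))}[n]
    for k,(v,u,h) in seeds.items():
        p=W[max(0,v-h):v+h,max(0,u-h):u+h].reshape(-1,3); p=p[np.isfinite(p[:,0])]
        print(n,k,"bench z",np.round(np.median(p[p[:,2]<.004][:,2])*1000,1))
        if k=="tray":
            q=p[(p[:,2]>.054)&(p[:,2]<.066)]; rect(q,"rim")
            q=p[(p[:,2]>.018)&(p[:,2]<.05)]
        if k=="rest":
            rect(p[(p[:,2]>.005)&(p[:,2]<.2)],"all"); rect(p[(p[:,2]>.02)&(p[:,2]<.2)],"high")
        if k in("bottle","jar"): rect(p[(p[:,2]>.015)&(p[:,2]<.2)],k)
        if k=="case":
            rect(p[(p[:,2]>.004)&(p[:,2]<.012)],"plate"); rect(p[(p[:,2]>.157)&(p[:,2]<.166)],"rim"); rect(p[(p[:,2]>.168)&(p[:,2]<.3)],"lid")
            rect(p[(p[:,2]>.03)&(p[:,2]<.15)],"body")
    c=W[150:200,195:280] if n=="scene" else W[340:420,290:420]
    # dark masks inside tray
    g=im.max(2); m=((g<75)).astype(np.uint8)
    m[:]=m; 
    z=W[...,2]; m&=((z>.012)&(z<.045)).astype(np.uint8)
    k,l,s,ce=cv2.connectedComponentsWithStats(m)
    for i in range(1,k):
        if s[i,4]>80: 
            p=W[l==i]; print("dark",s[i],end=" "); rect(p,"")
E
python3 - <<'E'
import cv2
a=cv2.imread('pics/side0.png')[290:420,250:450]; b=cv2.imread('pics/scene0.png')
r=lambda i:cv2.resize(i,(400,260),interpolation=cv2.INTER_CUBIC)
cv2.imwrite('pics/crop0.png',cv2.vconcat([cv2.hconcat([r(a),r(b[135:213,180:300])]),cv2.hconcat([r(b[215:293,190:310]),r(b[270:387,290:470])])]))
E
```

```text
scene tray bench z 0.1
rim 522 [ 500.5 -340.6] [205.1 215.4] 13.1 z [54.2 58.4 62.3]
scene rest bench z 0.2
all 2452 [675.9   9.4] [335.4 150. ] 34.4 z [  6.8  18.9 160.9]
high 1220 [706.5  38.4] [262.9  81.8] 50.4 z [ 22.   79.7 161.5]
scene bottle bench z 0.4
bottle 1820 [780.1 106.8] [240.2 116.3] 68.6 z [ 17.7  99.4 161.2]
scene jar bench z -0.4
jar 471 [365.5 133.4] [46.3 51.3] 63.6 z [16.5 48.  56.7]
scene case bench z -0.1
plate 982 [486.5 263. ] [272.5 217.1] 58.0 z [ 4.1  6.1 10.3]
rim 272 [535.7 315.2] [64.9 56.6] 9.4 z [157.4 161.3 164.6]
lid 379 [575.6 322.3] [20.7 57.1] 15.1 z [169.2 201.1 223.4]
body 1720 [533.2 315.1] [58.6 56.8] 9.1 z [ 32.9 102.4 148.3]
dark [315   0  45   7 171]  171 [ -840.1 -1668.7] [146.4 241.2] 88.4 z [12.2 15.5 21.5]
dark [390   9  24  16 158]  158 [ -939.9 -1208.8] [191.2  29.8] 86.9 z [12.8 28.2 44.5]
dark [178  52  22  31 110]  110 [  330.  -1157.5] [284.4   6.9] 86.5 z [13.6 29.8 43.7]
dark [533  66  27  18 221]  221 [-939.1 -311.9] [ 27.  130.6] 0.7 z [13.3 28.8 44.3]
dark [496  83  33  18 212]  212 [-673.8 -278.9] [197.3  10.9] 0.4 z [12.
[... 1697 characters left out ...]
 44.5]
dark [161 228  24  18 277]  277 [357.6 111.3] [25.6 49.2] 82.5 z [12.5 26.3 43.8]
dark [182 288  51  31 330]  330 [365.5 -90.4] [38.9 95.4] 81.1 z [12.5 22.2 30.3]
dark [ 451  290  109  101 1677]  1677 [ 777.9 -402.1] [  6.6 208.4] 5.5 z [12.8 29.  44.4]
dark [ 262  304  178  116 3235]  3235 [ 502.6 -338.1] [185.6 199.2] 14.0 z [13.2 30.3 43.8]
dark [   0  309   48   86 1688]  1688 [ 64.1 -14.1] [167.5  61.1] 78.7 z [12.1 17.2 43.3]
dark [ 297  344   49   52 1161]  1161 [ 479.  -298.5] [90.1 32.2] 17.1 z [16.8 32.8 36.9]
dark [256 374  42  46 369]  369 [ 388.3 -310.2] [ 1.9 92. ] 14.0 z [12.8 29.5 44.4]
dark [417 391  23  29  85]  85 [ 584.2 -427.8] [68.1  0.4] 13.8 z [13.2 28.2 43.2]
```

View pics/crop0.png

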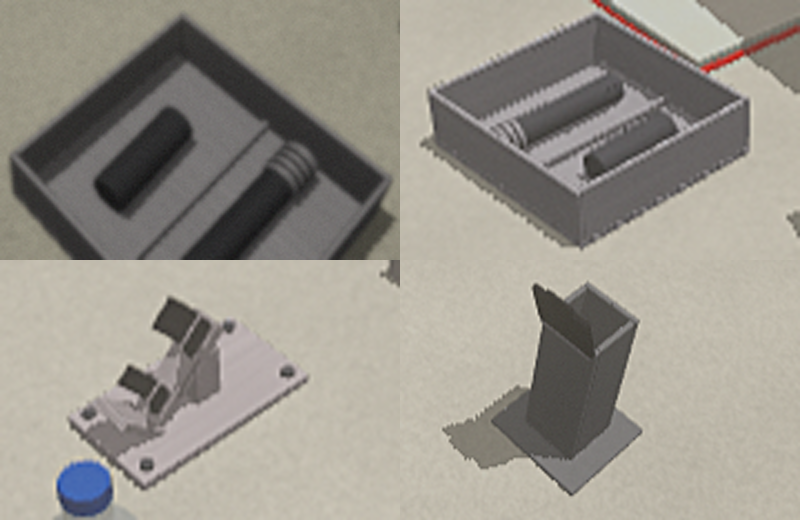

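The crop confirms the collar lies at the tray's far (+x) end. The rest's lower saddle and stop are on the world +x side, and the case lid leans out over +x.

```bash
cat >> h.py <<'E'
def pose():
    s=robot.sense(); return np.array(s["tool_pos"]),R.from_rotvec(s["eef_rot"])
def down(yaw_y):  # tool z down, tool y at world yaw (deg)
    a=np.radians(yaw_y); y=np.array([np.cos(a),np.sin(a),0]); z=np.array([0,0,-1.]); return R.from_matrix(np.stack([np.cross(y,z),y,z],1))
def row(p0,R0,p1,R1,N=None):
    w=(R0.inv()*R1).as_rotvec(); D=np.linalg.norm(p1-p0)
    n=int(max(np.ceil(D/.055),np.ceil(np.linalg.norm(w)/np.radians(10)),1)); N=N or n
    S=sum(R.from_rotvec(w*k/N).as_matrix() for k in range(N)); d=np.linalg.solve(S,R0.inv().apply(p1-p0))
    print("N",N,np.round(d/.25,4).tolist(),np.round(w/N/np.pi,4).tolist())
E
python3 - <<'E'
from h import *
def rect(p,name):
    r=cv2.minAreaRect((p[:,:2]*1000).astype(np.float32)); print(name,len(p),np.round(r[0],1),np.round(r[1],1),round(r[2],1),"zmax",round(np.percentile(p[:,2],99)*1000,1))
a=np.radians(13.4); T=np.array([.4995,-.3407])
for n in ["scene","side"]:
    im,d=load(n); W=cloud(n,d).reshape(-1,3); ok=np.isfinite(W[:,0]); W=W[ok]; C=im.reshape(-1,3)[ok].astype(int)
    print(n); near=lambda x,y,r:np.hypot(W[:,0]-x,W[:,1]-y)<r
    m=near(.625,-.031,.105)&(W[:,2]>.005); rect(W[m],"rest"); 
    rect(W[near(.533,.315,.085)&(W[:,2]>.0035)&(W[:,2]<.02)],"plate")
    rect(W[near(.533,.315,.06)&(W[:,2]>.157)&(W[:,2]<.165)],"rim")
    L=W[near(.57,.32,.05)&(W[:,2]>.172)&(W[:,2]<.3)]
    mu=L.mean(0); print("lid normal",np.round(np.linalg.svd(L-mu)[2][2],3),np.round(mu,3),np.round(L.max(0),3))
    rect(W[near(.79,.13,.08)&(W[:,2]>.01)&(W[:,2]<.2)&(W[:,0]<.86)],"bottle")
    m=(C[:,0]>C[:,2]+40)&(W[:,2]>.13)&(W[:,2]<.18)&near(.75,.1,.15); rect(W[m],"cap")
    rect(W[near(.363,.13,.05)&(W[:,2]>.045)],"jar")
    t=(W[:,:2]-T)@np.array([[np.cos(a),-np.sin(a)],[np.sin(a),np.cos(a)]])
    for nm,s in(("post",-1),("spacer",1)):
        m=(abs(t[:,0])<.09)&(s*t[:,1]>.015)&(s*t[:,1]<.09)&(W[:,2]>.02)&(W[:,2]<.045)
        rect(W[m],nm); q=W[m]; print(" tray-frame x range",np.round(np.percentile(t[m][:,0],[1,99]),4),"ymid",np.round(np.median(t[m][:,1]),4))
        q=q[q[:,2]>.027]; v=np.linalg.svd(q[:,:2]-q[:,:2].mean(0))[2][0]; print("  axis",round(np.degrees(np.arctan(v[1]/v[0])),1),np.round(q.mean(0),4))
E
```

```text
scene
rest 1936 [622.8 -44. ] [177.4 120.3] 10.8 zmax 88.0
plate 1094 [534.9 309.7] [117.6 148.1] 0.6 zmax 18.7
rim 268 [535.6 315.2] [64.9 56.5] 9.6 zmax 164.5
lid normal [-0.943 -0.183  0.279] [0.577 0.325 0.201] [0.588 0.35  0.225]
bottle 2165 [799.  117.1] [ 61.9 130. ] 52.7 zmax 161.6
cap 181 [772.5 133.3] [28.6 29.4] 26.6 zmax 162.6
jar 275 [362.1 128.8] [47.5 48.1] 2.1 zmax 57.6
post 299 [ 513.2 -376.1] [142.4  29.1] 13.7 zmax 37.6
 tray-frame x range [-0.0613  0.0737] ymid -0.0327
  axis 14.2 [ 0.5188 -0.3731  0.0321]
spacer 243 [ 480.  -294.7] [92.6 29.8] 14.8 zmax 38.4
 tray-frame x range [-0.0518  0.0371] ymid 0.0537
  axis 15.2 [ 0.4817 -0.2924  0.0336]
side
rest 2407 [625.1 -31. ] [160.6  91.8] 12.7 zmax 87.3
plate 457 [529.8 311.3] [ 99.9 101.3] 9.6 zmax 19.4
rim 176 [530.9 315.4] [63.8 63.4] 15.6 zmax 164.9
lid normal [-0.922 -0.185  0.34 ] [0.57  0.318 0.196] [0.585 0.349 0.223]
bottle 1480 [784.6 103.6] [ 55.2 129.2] 45.3 zmax 159.1
cap 74 [769.8 131.8] [32.2 28.5] 20.8 zmax 160.4
jar 325 [358.8 127.1] [45.6 49.7] 13.7 zmax 56.0
post 1468 [ 527.6 -376.8] [131.6  31.8] 14.8 zmax 36.7
 tray-frame x range [-0.0423  0.0831] ymid -0.0421
  axis 12.3 [ 0.5322 -0.3751  0.0318]
spacer 1106 [ 479.2 -298.4] [90.6 32.2] 17.4 zmax 37.3
 tray-frame x range [-0.055   0.0342] ymid 0.0418
  axis 17.1 [ 0.4771 -0.3011  0.0332]
```

```bash
python3 - <<'E'
from h import *
p,r=pose(); row(p,r,np.array([.515,-.38,.25]),down(-76.0))
E
```

```text
N 8 [0.2001, -0.064, -0.0098] [-0.0001, -0.0, 0.0005]
```

Request:
{"fn": "apply_moves", "kwargs": {"targets": [[0.2,-0.064,-0.01,0,0,0,85],[0.2,-0.064,-0.01,0,0,0,85],[0.2,-0.064,-0.01,0,0,0,85],[0.2,-0.064,-0.01,0,0,0,85],[0.2,-0.064,-0.01,0,0,0.001,85],[0.2,-0.064,-0.01,0,0,0.001,85],[0.2,-0.064,-0.01,0,0,0.001,85],[0.2,-0.064,-0.01,0,0,0.001,85],[0,0,0,0,0,0,85]], "squeeze": 90}}

```text
clock: 1.23
tool_pos: [0.5163, -0.377, 0.2507]
eef_rot: [-3.116, -0.392, 0.0]
wrist_force: [-0.2, 0.1, -0.2]
grip_width: 0.997
finger_force: 0.0
```

```bash
python3 - <<'E'
from h import *
p,r=pose(); print(p,r.as_matrix().round(3).tolist(),robot.sense()["q"])
c=eyes.calibration("wrist"); im,d=eyes.read_camera("wrist"); print(c); np.savez("wrist1.npz",im=im,d=d,E=c["extrinsics"]); cv2.imwrite("pics/w1.png",im)
E
```

```text
[ 0.51626909 -0.37704916  0.25072455] [[0.969, 0.247, -0.0], [0.247, -0.969, 0.001], [0.0, -0.001, -1.0]] [-7.47384354e-01  7.58364454e-02  1.55636988e+00  5.94237108e-04
  1.51019638e+00  5.73392227e-01]
{'fx': 325.19226210127806, 'fy': 325.19226210127806, 'cx': 277.00264280221126, 'cy': 208.85565716169123, 'extrinsics': array([[ 2.48111337e-01, -9.15804486e-01, -3.15821006e-01,
         5.98109286e-01],
       [-9.68731505e-01, -2.34491577e-01, -8.10738669e-02,
        -3.55890356e-01],
       [ 1.90445030e-04,  3.26061104e-01, -9.45348677e-01,
         3.93212139e-01],
       [ 0.00000000e+00,  0.00000000e+00,  0.00000000e+00,
         1.00000000e+00]])}
```

View pics/w1.png

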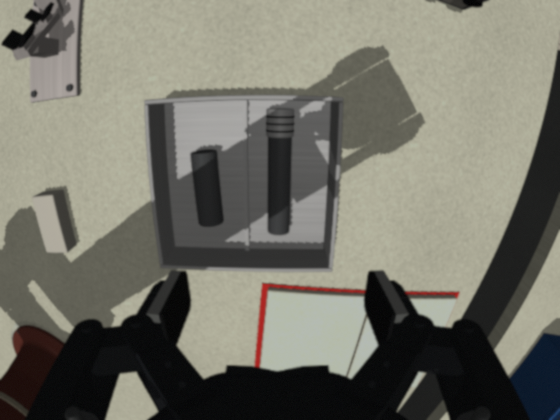

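The wrist view shows the post nearly centred, with the collar end at (280,110) and the foot end at (278,234). The spacer is left of the rib at about (207,190).

```bash
cat >> h.py <<'E'
def wray(u,v,E,z,c=None):
    c=c or eyes.calibration("wrist"); x,y=(u-c["cx"])/c["fx"],(v-c["cy"])/c["fy"]; r=np.hypot(x,y)
    k=E[:3,:3]@np.array([x/r*np.sin(r),y/r*np.sin(r),np.cos(r)]); return E[:3,3]+k*(z-E[2,3])/k[2]
E
python3 - <<'E'
from h import *
f=np.load("wrist1.npz"); im=f["im"];E=f["E"]
g=im.max(2); m=np.zeros_like(g); m[136:240,255:305]=(g[136:240,255:305]<60)
for v in (145,165,185,205,220):
    u=np.nonzero(m[v])[0]; l=u.min();h=u.max()+1
    P=wray((l+h)/2,v,E,.020); print(v,l,h,P.round(4),"width",np.linalg.norm(wray(l,v,E,.02)-wray(h,v,E,.02)).round(4))
col=g[225:245,279]; print(col.tolist()); col=g[100:142,280]; print(col.tolist())
for v in (109,136,137,234): print(v,wray(280-(v>200)*1.5,v,E,.02).round(4),wray(280-(v>200)*1.5,v,E,.035).round(4))
E
```

```text
145 268 292 [ 0.5496 -0.372   0.02  ] width 0.0276
165 268 291 [ 0.5266 -0.3773  0.02  ] width 0.0268
185 268 291 [ 0.5032 -0.3833  0.02  ] width 0.0273
205 268 290 [ 0.4788 -0.389   0.02  ] width 0.0266
220 269 290 [ 0.4602 -0.3945  0.02  ] width 0.0258
[63, 64, 63, 63, 63, 62, 62, 62, 65, 83, 115, 136, 144, 146, 146, 144, 134, 110, 88, 80]
[144, 159, 163, 152, 131, 108, 94, 84, 74, 75, 83, 87, 88, 88, 88, 79, 59, 51, 69, 83, 88, 88, 82, 66, 54, 67, 82, 88, 89, 86, 74, 55, 58, 78, 87, 88, 83, 70, 52, 40, 37, 38]
109 [ 0.5899 -0.3616  0.02  ] [ 0.5902 -0.3613  0.035 ]
136 [ 0.5597 -0.3693  0.02  ] [ 0.5613 -0.3688  0.035 ]
137 [ 0.5586 -0.3696  0.02  ] [ 0.5602 -0.3691  0.035 ]
234 [ 0.4417 -0.398   0.02  ] [ 0.448  -0.3963  0.035 ]
```

```bash
python3 - <<'E'
from h import *
p,r=pose(); row(p,r,np.array([.542,-.3735,.07]),down(-75.9)); row(np.array([.542,-.3735,.07]),down(-75.9),np.array([.542,-.3735,.008]),down(-75.9),3)
E
```

```text
N 4 [0.0276, 0.0021, 0.1806] [-0.0001, 0.0001, 0.0002]
N 3 [0.0, 0.0, 0.0827] [0.0, 0.0, 0.0]
```

Request:
{"fn": "apply_moves", "kwargs": {"targets": [[0.028,0.002,0.1807,0,0,0.001,46],[0.028,0.002,0.1807,0,0,0,46],[0.027,0.002,0.1807,0,0,0,46],[0.027,0.002,0.1807,0,0,0,46],[0,0,0,0,0,0,46],[0,0,0.08,0,0,0,46],[0,0,0.08,0,0,0,46],[0,0,0.08,0,0,0,46],[0,0,0,0,0,0,46]]}}

```text
clock: 2.4
tool_pos: [0.5397, -0.3735, 0.0079]
eef_rot: [-3.115, -0.379, 0.005]
wrist_force: [0.1, 0.2, 0.5]
grip_width: 0.539
finger_force: 0.0
```

Request:
{"fn": "apply_moves", "kwargs": {"targets": [[0,0,0,0,0,0,24],[0,0,0,0,0,0,20],[0,0,0,0,0,0,20],[0,0,0,0,0,0,20],[0,0,0,0,0,0,20]]}}

```text
clock: 3.02
tool_pos: [0.5417, -0.375, 0.0114]
eef_rot: [3.118, 0.379, 0.002]
wrist_force: [0.1, -0.0, 3.0]
grip_width: 0.29
finger_force: 88.8
```

```bash
python3 - <<'E'
from h import *
p,r=pose(); a=np.array([p[0],p[1],.24]); b=np.array([.62,-.2,.32])
row(p,r,a,down(-76)); row(a,down(-76),b,down(13))
row(b,down(13),np.array([.62,-.04,.34]),down(102.7))
E
```

```text
N 5 [0.0001, 0.0001, -0.1829] [0.0001, -0.0001, -0.0001]
N 9 [0.0921, -0.0202, -0.0356] [0.0, 0.0, -0.0549]
N 9 [0.0476, 0.0628, -0.0089] [0.0, 0.0, -0.0554]
```

Request:
{"fn": "apply_moves", "kwargs": {"targets": [[0,0,-0.1,0,0,0,20],[0,0,-0.2,0,0,0,20],[0,0,-0.2,0,0,0,20],[0,0,-0.2,0,0,0,20],[0,0,-0.2,0,0,0,20],[0,0,0,0,0,0,20]]}}

```text
clock: 3.78
tool_pos: [0.5431, -0.3765, 0.2415]
eef_rot: [3.111, 0.378, 0.01]
wrist_force: [0.4, 0.9, -2.3]
grip_width: 0.292
finger_force: 89.0
```

Request:
{"fn": "apply_moves", "kwargs": {"targets": [[0.092,-0.02,-0.0356,0,0,-0.055,20],[0.092,-0.02,-0.0356,0,0,-0.055,20],[0.092,-0.02,-0.0356,0,0,-0.055,20],[0.092,-0.02,-0.0356,0,0,-0.055,20],[0.092,-0.02,-0.0356,0,0,-0.055,20],[0.092,-0.02,-0.0356,0,0,-0.055,20],[0.092,-0.02,-0.0356,0,0,-0.055,20],[0.092,-0.02,-0.0356,0,0,-0.055,20],[0.092,-0.02,-0.0356,0,0,-0.055,20],[0,0,0,0,0,0,20]]}}

```text
clock: 5.03
tool_pos: [0.6194, -0.1989, 0.3138]
eef_rot: [-1.954, -2.457, 0.001]
wrist_force: [0.0, -0.0, -2.5]
grip_width: 0.295
finger_force: 88.9
```

Request:
{"fn": "apply_moves", "kwargs": {"targets": [[0.0476,0.063,-0.009,0,0,-0.055,20],[0.0476,0.063,-0.009,0,0,-0.055,20],[0.0476,0.063,-0.009,0,0,-0.055,20],[0.0476,0.063,-0.009,0,0,-0.055,20],[0.0476,0.063,-0.009,0,0,-0.055,20],[0.0476,0.063,-0.009,0,0,-0.055,20],[0.0476,0.063,-0.009,0,0,-0.055,20],[0.0476,0.063,-0.009,0,0,-0.055,20],[0.0476,0.063,-0.009,0,0,-0.055,20],[0,0,0,0,0,0,20]]}}

```text
clock: 6.28
tool_pos: [0.6202, -0.0397, 0.334]
eef_rot: [0.327, -3.122, -0.0]
wrist_force: [-1.2, -0.8, -3.2]
grip_width: 0.297
finger_force: 89.1
```

```bash
python3 - <<'E'
from h import *
s=robot.sense(); p,r=pose(); print(p,r.as_matrix().round(3).tolist(),np.round(s["q"],2),s["wrist_force"],s["grip_width"])
c=eyes.calibration("wrist"); im,d=eyes.read_camera("wrist"); np.savez("wrist2.npz",im=im,d=d,E=c["extrinsics"]); cv2.imwrite("pics/w2.png",im)
E
```

```text
[ 0.62023654 -0.03968783  0.33395828] [[-0.978, -0.207, -0.003], [-0.207, 0.978, -0.0], [0.002, 0.001, -1.0]] [-0.18  0.01  1.49 -0.    1.65 -1.96] [-1.19105647 -0.7864396  -3.23543067] 0.2970003130543383
```

View pics/w2.png

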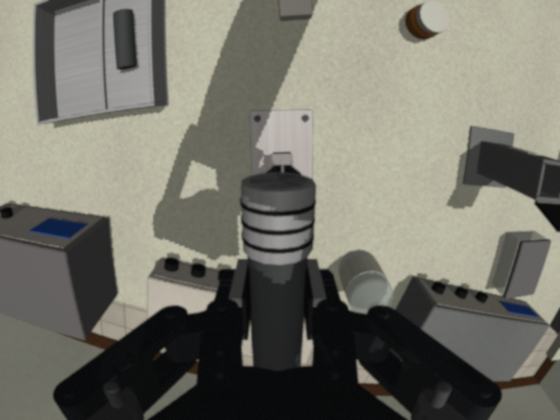

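The wrist view shows the post held squarely, with the collar at (278,180–255). The rest's plate is behind it, its near corners at (250,110) and (312,110). The spacer is still in the tray.

```bash
cat >> h.py <<'E'
def wcloud(d,E):
    c=eyes.calibration("wrist"); v,u=np.indices(d.shape); x,y=(u-c["cx"])/c["fx"],(v-c["cy"])/c["fy"]; r=np.hypot(x,y)+1e-9
    P=np.stack([x/r*np.tan(r)*d,y/r*np.tan(r)*d,d],-1); W=P@E[:3,:3].T+E[:3,3]; W[d<=0]=np.nan; return W
E
python3 - <<'E'
from h import *
f=np.load("wrist2.npz"); E=f["E"]; W=wcloud(f["d"],E); p,r=pose()
print("corners",wray(250,110,E,.008).round(4),wray(312.5,110,E,.008).round(4))
m=np.zeros(W.shape[:2],bool); m[150:420,225:335]=1
T=r.inv().apply(W[m]-p)*1000; k=np.isfinite(T[:,0])&(abs(T[:,1])<20)&(T[:,2]>-60)&(T[:,2]<25); T=T[k]
for a in range(-60,90,6):
    q=T[(T[:,0]>=a)&(T[:,0]<a+6)]
    if len(q)>10: t=q[q[:,2]<np.percentile(q[:,2],20)]; print(a+3,len(q),"ztop",np.percentile(q[:,2],5).round(1),"y",np.percentile(q[:,1],[2,98]).round(1))
print("xmax",np.percentile(T[:,0],[99,100]))
# plate pts: rest refine
q=W[100:150,230:330].reshape(-1,3); q=q[np.isfinite(q[:,0])&(q[:,2]>.004)&(q[:,2]<.02)]; print(np.median(q[:,2]),cv2.minAreaRect((q[:,:2]*1000).astype(np.float32)))
E
```

```text
corners [ 0.5581 -0.0921  0.008 ] [ 0.5394 -0.0051  0.008 ]
-51 50 ztop -18.0 y [-13.   14.3]
-45 338 ztop -22.2 y [-12.  14.]
-39 383 ztop -22.3 y [-12.4  13.3]
-33 415 ztop -22.4 y [-12.   13.6]
-27 441 ztop -22.6 y [-11.8  13.3]
-21 463 ztop -22.6 y [-11.6  13.5]
-15 482 ztop -22.8 y [-11.2  13.2]
-9 737 ztop -43.3 y [-13.2  15.1]
-3 837 ztop -41.8 y [-13.2  15.2]
3 902 ztop -43.6 y [-13.3  15.2]
9 2784 ztop -55.8 y [-18.4  19.6]
15 978 ztop -56.6 y [-17.7  19.6]
21 684 ztop -25.4 y [-13.4  15.3]
27 942 ztop -25.7 y [-13.6  15.9]
33 971 ztop -25.9 y [-13.6  15.9]
39 984 ztop -25.8 y [-13.3  15.8]
45 1126 ztop -26.0 y [-13.5  16.1]
51 1543 ztop -25.4 y [-12.8  14.9]
xmax [51.3699814  51.79437732]
0.009834620977769909 ((576.7783813476562, -43.304473876953125), (57.030513763427734, 90.61222076416016), 12.158851623535156)
```

```bash
cat >> h.py <<'E'
ry=np.radians(12.4); RW=R.from_euler('z',ry); RO=np.array([.626,-.0313,0])
u=RW.apply([-1,0,1])/2**.5; n=RW.apply([1,0,1])/2**.5; yr=RW.apply([0,1,0])
rest=lambda x,y,z: RO+RW.apply([x,y,z])
E
cat > t1.py <<'E'
from h import *
t=np.radians(1.1); Rt=R.from_matrix(np.stack([u*np.cos(t)-n*np.sin(t),yr,-n*np.cos(t)-u*np.sin(t)],1))
tcp=lambda du,dn: rest(.06,0,.034)+u*(.075+du)+n*dn-Rt.apply([-.024,.0005,-.0086])
E
python3 - <<'E'
from t1 import *
p,r=pose(); D=tcp(.003,.09); print(D,tcp(.003,.002)); row(p,r,D,Rt); row(D,Rt,tcp(.003,.002),Rt)
E
```

```text
[ 0.67028108 -0.02207612  0.16323884] [ 0.60950726 -0.03543811  0.10101345]
N 5 [-0.0833, 0.006, 0.1203] [0.0002, 0.0486, -0.0006]
N 2 [0.0034, -0.0, 0.176] [0.0, 0.0, 0.0]
```

Request:
{"fn": "apply_moves", "kwargs": {"targets": [[-0.083,0.006,0.12,0,0.0486,-0.0006,20],[-0.083,0.006,0.12,0,0.0486,-0.0006,20],[-0.083,0.006,0.12,0,0.0486,-0.0006,20],[-0.083,0.006,0.12,0,0.0486,-0.0006,20],[-0.083,0.006,0.12,0.001,0.0486,-0.0006,20],[0,0,0,0,0,0,20],[0,0,0,0,0,0,20]]}}

```text
clock: 7.2
tool_pos: [0.6712, -0.022, 0.1669]
eef_rot: [0.261, -2.369, 0.105]
wrist_force: [0.5, -0.0, -1.3]
grip_width: 0.292
finger_force: 89.0
```

```bash
python3 - <<'E'
from t1 import *
p,r=pose(); print(p,np.round(robot.sense()["q"],2),"err",np.degrees((r.inv()*Rt).as_rotvec()).round(2)); row(p,r,tcp(.003,.025),Rt); row(tcp(.003,.025),Rt,tcp(.003,.003),Rt)
E
```

```text
[ 0.67118347 -0.02204847  0.16692651] [-0.06  0.69  1.05 -0.23  2.13 -1.9 ] err [-0.14  0.32  0.1 ]
N 2 [-0.0008, 0.0006, 0.1365] [-0.0004, 0.0009, 0.0003]
N 1 [0.0017, 0.0, 0.088] [0.0, 0.0, 0.0]
```

Request:
{"fn": "apply_moves", "kwargs": {"targets": [[-0.001,0.0006,0.136,-0.0004,0.001,0,20],[-0.001,0.0006,0.136,-0.0004,0.001,0,20],[0,0,0,0,0,0,20],[0,0,0,0,0,0,20]]}}

```text
clock: 7.7
tool_pos: [0.6271, -0.0315, 0.1211]
eef_rot: [0.26, -2.368, 0.104]
wrist_force: [-0.4, -0.0, -1.7]
grip_width: 0.29
finger_force: 89.1
```

```bash
python3 - <<'E'
from t1 import *
p,r=pose(); s=robot.sense(); print(p,tcp(.003,.025),s["wrist_force"],"err",np.degrees((r.inv()*Rt).as_rotvec()).round(2)); row(p,r,tcp(.003,.003),Rt)
L=[]
for k in ("scene","side"):
    im,d=eyes.read_camera(k); np.savez(k+"3.npz",im=im,d=d)
    c=im[190:330,170:310] if k=="scene" else im[140:300,230:390]
    L.append(cv2.resize(c,(390,390),interpolation=cv2.INTER_CUBIC))
cv2.imwrite("pics/c3.png",cv2.hconcat(L))
E
```

```text
[ 0.62710303 -0.03153318  0.12112516] [ 0.62539133 -0.03194577  0.1172769 ] [-0.44970608 -0.03883667 -1.73197038] err [-0.09  0.26  0.1 ]
N 1 [-0.0034, 0.0, 0.104] [-0.0005, 0.0015, 0.0006]
```

View pics/c3.png

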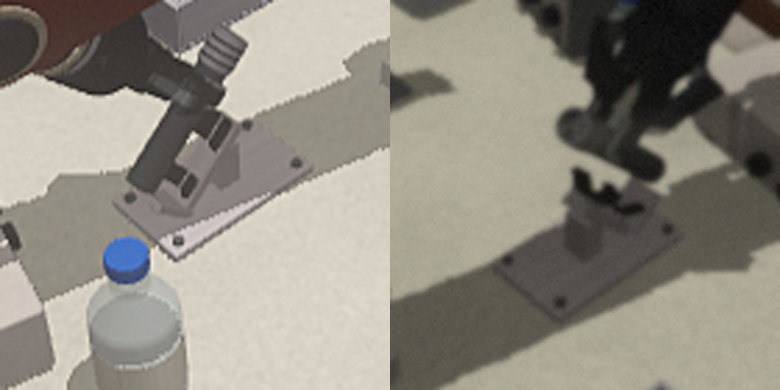

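The left crop shows the post parallel to the slope above both saddles, with the collar up at (225,45) and the foot down near the stop at (145,185).

Request:
{"fn": "apply_moves", "kwargs": {"targets": [[-0.003,0,0.04,0,0.0015,0,20],[0,0,0.03,0,0,0,20],[0,0,0.015,0,0,0,20],[0,0,0,0,0,0,20]]}}

```text
clock: 8.3
tool_pos: [0.6105, -0.0342, 0.1]
eef_rot: [0.261, -2.354, 0.102]
wrist_force: [0.3, -0.1, -2.4]
grip_width: 0.293
finger_force: 89.1
```

```bash
python3 - <<'E'
from t1 import *
p,r=pose(); s=robot.sense(); print(p,np.array(s["wrist_force"]).round(1)); row(p,r,tcp(.003,.001),Rt)
E
```

```text
[ 0.61046163 -0.03415485  0.09996824] [ 0.3 -0.1 -2.4]
N 1 [0.0064, -0.0042, 0.0044] [0.0001, -0.003, 0.0014]
```

Request:
{"fn": "apply_moves", "kwargs": {"targets": [[0,-0.002,0.006,0,0,0,20],[0,0,0.004,0,0,0,20],[0,0,0,0,0,0,20]]}}

```text
clock: 8.68
tool_pos: [0.6095, -0.035, 0.0989]
eef_rot: [0.261, -2.356, 0.102]
wrist_force: [0.3, -0.2, -2.3]
grip_width: 0.296
finger_force: 89.1
```

Request:
{"fn": "apply_moves", "kwargs": {"targets": [[0,0,0.006,0,0,0,20],[0,0,0.004,0,0,0,20],[0,0,0,0,0,0,20]]}}

```text
clock: 9.05
tool_pos: [0.6087, -0.0352, 0.0981]
eef_rot: [0.261, -2.358, 0.103]
wrist_force: [5.4, 1.2, 1.4]
grip_width: 0.291
finger_force: 89.6
```

Contact force now points along the slope normal, so the post is seated. I release and back out.

Request:
{"fn": "apply_moves", "kwargs": {"targets": [[0,0,0,0,0,0,40],[0,0,0,0,0,0,60],[0,0,0,0,0,0,60],[0,0,-0.05,0,0,0,60],[0,0,-0.1,0,0,0,60],[0,0,-0.2,0,0,0,85],[0,0,-0.2,0,0,0,85],[0,0,0,0,0,0,85]]}}

```text
clock: 10.05
tool_pos: [0.7049, -0.0143, 0.2]
eef_rot: [0.261, -2.364, 0.105]
wrist_force: [-0.5, -0.3, -0.1]
grip_width: 0.991
finger_force: 0.0
```

```bash
python3 - <<'E'
from t1 import *
p,r=pose(); print(p,np.round(robot.sense()["q"],2)); L=[]
for k in ("scene","side"):
    im,d=eyes.read_camera(k); W=cloud(k,d).reshape(-1,3); np.savez(k+"4.npz",im=im,d=d)
    q=np.stack([(W-rest(.06,0,.034))@u,(W-RO)@yr,(W-rest(.06,0,.034))@n],1)*1000
    q=q[np.isfinite(q[:,0])&(abs(q[:,1])<17)&(q[:,2]>-5)&(q[:,2]<22)&(q[:,0]>88)&(q[:,0]<170)]
    print(k,len(q),"along",np.percentile(q[:,0],[1,99,100]).round(1),"y",np.percentile(q[:,1],[2,98]).round(1),"n",np.percentile(q[:,2],[50,98]).round(1))
    c=im[190:330,170:310] if k=="scene" else im[140:300,230:390]
    L.append(cv2.resize(c,(390,390),interpolation=cv2.INTER_CUBIC))
cv2.imwrite("pics/c4.png",cv2.hconcat(L))
E
```

```text
[ 0.70488581 -0.01425365  0.20003258] [-0.05  0.75  0.9  -0.24  2.22 -1.91]
scene 328 along [ 88.9 149.5 149.9] y [-9.6 16.1] n [12.  17.5]
side 261 along [ 89.1 150.9 151.4] y [-16.  13.] n [ 4.4 14.3]
```

View pics/c4.png

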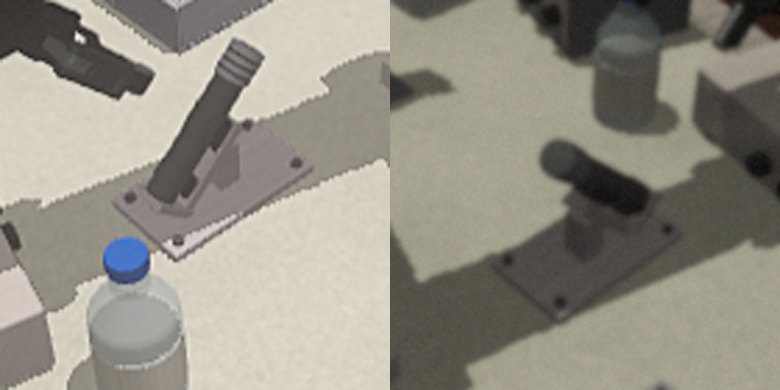

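The post lies in the rest against the stop with its collar at the top, ending 150 mm up the slope. Next I regrasp it along its axis.

```bash
cat > t2.py <<'E'
from h import *
R2=R.from_matrix(np.stack([-n,yr,-u],1)); ax=lambda s: rest(.06,0,.034)+u*s
E
python3 - <<'E'
from t2 import *
p,r=pose(); m=np.array([.62,-.033,.36]); row(p,r,m,down(102.4)); row(m,down(102.4),ax(.235),R2); print(ax(.235)); row(ax(.235),R2,ax(.12),R2)
E
```

```text
N 5 [0.1219, 0.0, -0.0898] [0.0001, -0.0492, 0.0003]
N 5 [0.1185, 0.0003, 0.0993] [0.0, -0.05, 0.0]
[ 0.52230661 -0.05409847  0.20017009]
N 3 [0.0, 0.0, 0.1533] [0.0, 0.0, 0.0]
```

Request:
{"fn": "apply_moves", "kwargs": {"targets": [[0.122,0,-0.09,0,-0.0492,0,60],[0.122,0,-0.09,0,-0.0492,0,60],[0.122,0,-0.09,0,-0.0492,0,60],[0.122,0,-0.09,0,-0.0492,0,60],[0.122,0,-0.09,0,-0.0492,0,60],[0.1185,0,0.099,0,-0.05,0,60],[0.1185,0,0.099,0,-0.05,0,60],[0.1185,0,0.099,0,-0.05,0,60],[0.1185,0,0.099,0,-0.05,0,60],[0.1185,0,0.099,0,-0.05,0,60],[0,0,0,0,0,0,60],[0,0,0,0,0,0,60]]}}

```text
clock: 11.65
tool_pos: [0.5234, -0.0557, 0.2045]
eef_rot: [-0.257, 2.344, 0.107]
wrist_force: [0.8, -0.0, 1.7]
grip_width: 0.704
finger_force: 0.0
```

```bash
python3 - <<'E'
from t2 import *
p,r=pose(); print(p,np.round(robot.sense()["q"],2),"err",np.degrees((r.inv()*R2).as_rotvec()).round(2)); row(p,r,ax(.155),R2); row(ax(.155),R2,ax(.12),R2)
c=eyes.calibration("wrist"); im,d=eyes.read_camera("wrist"); W=wcloud(d,np.array(c["extrinsics"])).reshape(-1,3); f=ax(0)
q=np.stack([(W-f)@u,(W-f)@yr,(W-f)@n],1)*1000; q=q[np.isfinite(q[:,0])&(abs(q[:,1])<22)&(abs(q[:,2])<22)&(q[:,0]>90)&(q[:,0]<165)]
e=q[q[:,0]>145]; print(len(q),len(e),"along",np.percentile(q[:,0],[50,98]).round(1),"end y,n",np.percentile(e[:,1:],[2,98],axis=0).round(1).tolist())
cv2.imwrite("pics/w5.png",im)
E
```

```text
[ 0.5234379  -0.05567822  0.20447198] [-0.51 -0.64  2.35  0.64  0.9  -2.57] err [0.1  0.05 0.07]
N 2 [0.0073, 0.0034, 0.165] [0.0003, 0.0001, 0.0002]
N 1 [0.0, 0.0, 0.14] [0.0, 0.0, 0.0]
1722 1299 along [149.4 151. ] end y,n [[-13.9, -15.5], [13.7, 13.0]]
```

Request:
{"fn": "apply_moves", "kwargs": {"targets": [[0.009,0.0035,0.165,0.0003,0,0,60],[0.009,0.0035,0.165,0,0,0,60],[0,0,0.07,0,0,0,60],[0,0,0.07,0,0,0,60],[0,0,0,0,0,0,60],[0,0,0,0,0,0,60]]}}

```text
clock: 12.45
tool_pos: [0.6024, -0.0362, 0.1189]
eef_rot: [-0.259, 2.341, 0.106]
wrist_force: [0.2, 0.4, 0.6]
grip_width: 0.704
finger_force: 0.0
```

```bash
python3 - <<'E'
from t2 import *
p,r=pose(); f=ax(0); print([((p-f)@k*1000).round(1) for k in(u,yr,n)],np.round(robot.sense()["wrist_force"],1),"err",np.degrees((r.inv()*R2).as_rotvec()).round(2))
E
```

```text
[np.float64(119.5), np.float64(0.2), np.float64(0.5)] [0.2 0.4 0.6] err [0.1  0.17 0.18]
```

Aligned within 1 mm. I close the gripper.

Request:
{"fn": "apply_moves", "kwargs": {"targets": [[0,0,0,0,0,0,40],[0,0,0,0,0,0,24],[0,0,0,0,0,0,22],[0,0,0,0,0,0,22],[0,0,0,0,0,0,22]]}}

```text
clock: 13.08
tool_pos: [0.6, -0.0367, 0.1165]
eef_rot: [-0.256, 2.344, 0.106]
wrist_force: [-5.6, -3.2, 5.4]
grip_width: 0.349
finger_force: 88.1
```

```bash
python3 - <<'E'
from t2 import *
p,r=pose(); print(p,robot.sense()["q"]); a=p+n*.06; b=np.array([.50,0.03,.36]); C=np.array([.5325,.3155])
row(p,r,a,R2); row(a,R2,b,down(102.4))
c=np.array([C[0]-.02,C[1]-.03,.36]); row(b,down(102.4),c,down(99.6))
E
```

```text
[ 0.59996898 -0.03674482  0.11649411] [-0.37265555 -0.26137022  2.25200191  0.7708614   0.60037323 -2.688512  ]
N 2 [-0.12, -0.0001, 0.0001] [0.0001, 0.0002, 0.0002]
N 5 [0.017, 0.0693, -0.1937] [-0.0, 0.05, -0.0]
N 5 [-0.0498, 0.1985, 0.0] [0.0, 0.0, 0.0031]
```

Request:
{"fn": "apply_moves", "kwargs": {"targets": [[-0.06,0,0,0,0,0,22],[-0.12,0,0,0,0,0,22],[-0.12,0,0,0,0,0,22],[0.023,0.07,-0.2,0,0.05,0,22],[0.017,0.07,-0.194,0,0.05,0,22],[0.017,0.07,-0.194,0,0.05,0,22],[0.017,0.07,-0.194,0,0.05,0,22],[0.017,0.07,-0.194,0,0.05,0,22],[0,0,0,0,0,0,22]]}}

```text
clock: 14.2
tool_pos: [0.5094, 0.034, 0.3741]
eef_rot: [-0.345, 3.117, 0.001]
wrist_force: [0.9, 0.9, -3.0]
grip_width: 0.35
finger_force: 90.4
```

```bash
python3 - <<'E'
from t2 import *
p,r=pose(); print(p,np.round(robot.sense()["q"],2)); 
c=np.array([.5125,.2855,.38]); row(p,r,c,down(99.6))
E
```

```text
[0.50944722 0.03396489 0.37412537] [-0.08 -0.27  1.68  0.    1.73 -1.87]
N 5 [-0.0423, 0.1968, -0.0045] [0.0, 0.0004, 0.0034]
```

Request:
{"fn": "apply_moves", "kwargs": {"targets": [[-0.042,0.197,-0.004,0,0,0.0034,22],[-0.042,0.197,-0.004,0,0,0.0034,22],[-0.042,0.197,-0.004,0,0,0.0034,22],[-0.042,0.197,-0.004,0,0,0.0034,22],[-0.042,0.197,-0.004,0,0,0.0034,22],[0,0,0,0,0,0,22],[0,0,0,0,0,0,22]]}}

```text
clock: 15.08
tool_pos: [0.5103, 0.284, 0.3727]
eef_rot: [0.259, -3.127, -0.001]
wrist_force: [0.5, -0.7, -2.8]
grip_width: 0.356
finger_force: 90.6
```

```bash
python3 - <<'E'
from t2 import *
p,r=pose(); print(p,np.round(robot.sense()["q"],2),r.as_matrix().round(3).tolist())
c=eyes.calibration("wrist"); im,d=eyes.read_camera("wrist"); E=np.array(c["extrinsics"]); np.savez("wrist6.npz",im=im,d=d,E=E)
ims,ds=eyes.read_camera("scene"); np.savez("scene6.npz",im=ims,d=ds); imd,dd=eyes.read_camera("side"); np.savez("side6.npz",im=imd,d=dd)
W=wcloud(d,E).reshape(-1,3)
for nm,W in(("w",W),("sc",cloud("scene",ds).reshape(-1,3)),("si",cloud("side",dd).reshape(-1,3))):
    T=r.inv().apply(W-p)*1000; k=np.isfinite(T[:,0])&(np.hypot(T[:,0],T[:,1])<35)
    for z in (20,50,80,105):
        q=T[k&(abs(T[:,2]-z)<10)]
        if len(q)>15: print(nm,"tool z",z,len(q),"x",np.percentile(q[:,0],[2,98]).round(1),"y",np.percentile(q[:,1],[2,98]).round(1))
    q=T[k]; print(" foot z",np.percentile(q[q[:,2]<200][:,2],99) if (q[:,2]<200).any() else None)
    m=np.isfinite(W[:,0])&(np.hypot(W[:,0]-.533,W[:,1]-.315)<.055)&(W[:,2]>.157)&(W[:,2]<.166)
    if m.sum()>20: print(nm,"rim",m.sum(),cv2.minAreaRect((W[m][:,:2]*1000).astype(np.float32)))
a=cv2.resize(im,(420,315)); b=cv2.resize(ims[200:385,260:480],(375,315)); cv2.imwrite("pics/c6.png",cv2.hconcat([a,b]))
E
```

```text
[0.51032717 0.28404156 0.37266206] [ 0.38 -0.09  1.52  0.    1.71 -1.36] [[-0.986, -0.164, -0.004], [-0.164, 0.986, 0.0], [0.004, 0.001, -1.0]]
w tool z 20 836 x [ 5.5 17.3] y [-13.   12.7]
w tool z 50 538 x [ 9.1 20.6] y [-13.2  12.4]
w tool z 80 373 x [12.5 24. ] y [-13.3  12.1]
w tool z 105 258 x [14.4 26.5] y [-13.6  11.9]
 foot z 94.1456668435776
w rim 606 ((530.4857788085938, 319.5343933105469), (58.777957916259766, 44.30514144897461), 10.004827499389648)
sc tool z 20 160 x [-13.3   4.7] y [-10.6  13.6]
sc tool z 50 140 x [-10.1   9. ] y [-8.5 13.4]
sc tool z 80 139 x [-7.1 13.2] y [-8.2 13. ]
sc tool z 105 125 x [-3.9 15.1] y [-9.8 12.7]
 foot z 109.38952756329962
sc rim 288 ((535.9580688476562, 315.3021545410156), (64.07254028320312, 56.884857177734375), 9.934320449829102)
si tool z 20 138 x [-8.5 17.7] y [-15.6   2. ]
si tool z 50 128 x [-3.2 20.5] y [-15.9   1.3]
si tool z 80 123 x [-0.5 24.2] y [-15.8   4. ]
si tool z 105 116 x [ 2.9 27.3] y [-16.3   2.6]
 foot z 114.1408662153914
si rim 187 ((531.3842163085938, 311.9296875), (63.02000427246094, 59.45876693725586), 14.274764060974121)
```

View pics/c6.png

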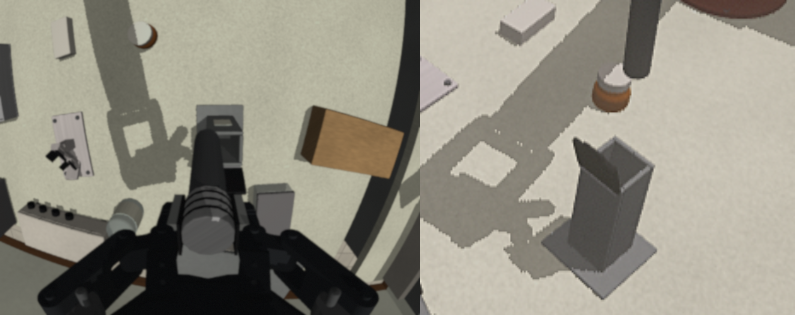

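The post is held but tilted about 6° (foot towards the robot). The case mouth is visible just past it, at (225,135) in the left crop. I'll correct the tilt and refine the case centre with the wrist view.

```bash
cat > t3.py <<'E'
from h import *
cy=np.radians(9.6); RC=R.from_euler('z',cy); C=np.array([.532,.314,0])
a=np.radians(6.4); R3=down(99.6)*R.from_rotvec([0,-a,0])
foot=np.array([.003+.096*.113,-.0008,.116])   # foot in tool frame
tcp=lambda x,y,z: C+RC.apply([x,y,z])-R3.apply(foot)   # foot at case-frame x,y,z
E
python3 - <<'E'
from t3 import *
f=np.load("wrist6.npz"); W=wcloud(f["d"],f["E"]).reshape(-1,3)
for nm,W in(("w",W),("sc",cloud("scene",load("scene",6)[1]).reshape(-1,3)),("si",cloud("side",load("side",6)[1]).reshape(-1,3))):
    q=RC.inv().apply(W-C)*1000; q=q[np.isfinite(q[:,0])&(np.abs(q[:,:2])<65).all(1)]
    for lo,hi,t in((4,9,"plate"),(30,150,"body"),(158,165,"rim")):
        s=q[(q[:,2]>lo)&(q[:,2]<hi)]
        if len(s)>20: print(nm,t,len(s),"x",np.percentile(s[:,0],[1,99]).round(1),"y",np.percentile(s[:,1],[1,99]).round(1))
p,r=pose(); h=tcp(0,0,.185); print(h); row(p,r,tcp(-.02,-.02,.25),R3); row(tcp(-.02,-.02,.25),R3,h,R3)
E
```

```text
w plate 1337 x [-51.2  19.1] y [-49.2  49. ]
w body 1381 x [-30.1  20.8] y [-26.8  25.5]
w rim 579 x [-28.9  27.5] y [-12.3  27.6]
sc plate 927 x [-47.   51.1] y [-48.1  50.3]
sc body 1725 x [-24.6  29.8] y [-25.6  28.8]
sc rim 271 x [-27.8  35.7] y [-27.   28.5]
si plate 304 x [-52.6  45.3] y [-50.2  45.8]
si body 1263 x [-31.8  24.6] y [-30.5  25.8]
si rim 163 x [-31.4  29.5] y [-28.8  27.8]
[0.53268625 0.31492743 0.3018207 ]
N 1 [-0.027, 0.0294, 0.0292] [0.0005, -0.0363, -0.0013]
N 2 [-0.0253, 0.04, 0.1336] [0.0, 0.0, 0.0]
```

Request:
{"fn": "apply_moves", "kwargs": {"targets": [[-0.027,0.029,0.029,0.0005,-0.036,-0.001,22],[-0.012,0.02,0,0,0,0,22],[-0.013,0.02,0.1,0,0,0,22],[-0.013,0.02,0.1,0,0,0,22],[0,0,0,0,0,0,22],[0,0,0,0,0,0,22]]}}

```text
clock: 15.98
tool_pos: [0.5291, 0.3102, 0.3201]
eef_rot: [-0.254, 3.019, 0.015]
wrist_force: [-0.3, -0.6, -2.5]
grip_width: 0.353
finger_force: 90.6
```

```bash
cat > t4.py <<'E'
from t3 import *
p,r=pose(); print(p,np.round(robot.sense()["wrist_force"],1),"err",np.degrees((r.inv()*R3).as_rotvec()).round(2))
c=eyes.calibration("wrist"); im,d=eyes.read_camera("wrist"); E=np.array(c["extrinsics"])
def st(q,lo,hi,nm,t):
    s=q[(q[:,2]>lo)&(q[:,2]<hi)]
    if len(s)>15: print(nm,t,len(s),"x",np.percentile(s[:,0],[1,99]).round(1),"y",np.percentile(s[:,1],[1,99]).round(1))
for nm,W in(("w",wcloud(d,E)),("sc",cloud("scene",eyes.read_camera("scene")[1])),("si",cloud("side",eyes.read_camera("side")[1]))):
    q=RC.inv().apply(W.reshape(-1,3)-C)*1000; q=q[np.isfinite(q[:,0])]; k=q[(np.hypot(q[:,0],q[:,1])<26)]
    for z in (200,220,240,260): st(k,z-8,z+8,nm,("post",z))
    st(q[(np.abs(q[:,:2])<40).all(1)],157,165,nm,"rim"); k=k[k[:,2]>168]; print(nm,"foot z",np.percentile(k[:,2],[0,2]).round(0) if len(k) else "")
E
python3 t4.py
```

```text
[0.52908004 0.31017793 0.32007473] [-0.3 -0.6 -2.5] err [0.03 0.02 0.01]
w ('post', 200) 52 x [-17.4  -4.7] y [-17.7   8.8]
w ('post', 220) 241 x [-18.1  -5.9] y [-17.3   9.1]
w ('post', 240) 296 x [-18.1  -6.6] y [-16.9   8.9]
w ('post', 260) 380 x [-18.   -5.9] y [-16.9   9.3]
w rim 1153 x [-29.6  27.1] y [-27.4  27.4]
w foot z [202. 224.]
sc ('post', 200) 33 x [-6.4 11.5] y [-14.8   9.6]
sc ('post', 220) 101 x [-5.6 12.6] y [-14.7  10. ]
sc ('post', 240) 106 x [-5.8 11.9] y [-14.   10.5]
sc ('post', 260) 113 x [-4.9 12.2] y [-14.1  10.5]
sc rim 260 x [-27.6  35.6] y [-26.8  28.6]
sc foot z [200. 231.]
si ('post', 200) 28 x [-18.2   6. ] y [-19.   -2.6]
si ('post', 220) 79 x [-19.2   5.6] y [-19.7   0.7]
si ('post', 240) 85 x [-19.1   6.7] y [-19.2   0.7]
si ('post', 260) 83 x [-18.4   6. ] y [-19.5   1.1]
si rim 178 x [-30.8  29.4] y [-29.5  27. ]
si foot z [202. 205.]
```

```bash
python3 - <<'E'
from t3 import *
p,r=pose(); b=p+RC.apply([.003,.004,0]); row(p,r,b,r,1); row(b,r,b+[0,0,-.05],r,2)
E
```

```text
N 1 [-0.0119, 0.016, 0.0014] [0.0, 0.0, 0.0]
N 2 [0.0114, -0.0001, 0.0994] [0.0, 0.0, 0.0]
```

Request:
{"fn": "apply_moves", "kwargs": {"targets": [[-0.012,0.016,0.0014,0,0,0,22],[0.0057,0,0.05,0,0,0,22],[0.0114,0,0.1,0,0,0,22],[0.0057,0,0.05,0,0,0,22],[0,0,0,0,0,0,22]]}}

```text
clock: 16.75
tool_pos: [0.5299, 0.3145, 0.2664]
eef_rot: [-0.255, 3.023, 0.013]
wrist_force: [0.4, 0.6, -3.3]
grip_width: 0.352
finger_force: 90.6
```

```bash
python3 t4.py
```

```text
[0.52991202 0.31452276 0.26635761] [ 0.4  0.6 -3.3] err [-0.03 -0.21  0.06]
w ('post', 200) 348 x [-16.7  -4.7] y [-12.9  13.4]
w ('post', 220) 464 x [-16.7  -4.3] y [-12.8  13.5]
w ('post', 240) 619 x [-16.7  -4.6] y [-12.6  13.9]
w ('post', 260) 631 x [-17.9  -5.6] y [-13.8  15.4]
w rim 1753 x [-29.2  27.4] y [-27.4  27.5]
w foot z [168. 186.]
sc ('post', 200) 105 x [-4.3 14. ] y [-10.2  14.8]
sc ('post', 220) 100 x [-3.8 13.6] y [-8.  14.7]
sc ('post', 240) 109 x [-3.8 14.5] y [-9.2 14.9]
sc ('post', 260) 92 x [-1.5 13.9] y [-8. 15.]
sc rim 220 x [-26.7  35.7] y [-27.   28.3]
sc foot z [168. 193.]
si ('post', 200) 76 x [-16.1   8.1] y [-14.9   5.7]
si ('post', 220) 76 x [-16.4   8.6] y [-15.1   4.8]
si ('post', 240) 83 x [-16.1   9. ] y [-13.9   5. ]
si ('post', 260) 72 x [-16.8   8.4] y [-13.9   6.8]
si rim 178 x [-30.8  29.5] y [-30.8  24.5]
si foot z [168. 171.]
```

Request:
{"fn": "apply_moves", "kwargs": {"targets": [[0.009,0,0.1,0,0,0,22],[0.0114,0,0.1,0,0,0,22],[0,0,0,0,0,0,22]]}}

```text
clock: 17.27
tool_pos: [0.5303, 0.3145, 0.2165]
eef_rot: [-0.255, 3.023, 0.013]
wrist_force: [-0.1, 0.5, -3.4]
grip_width: 0.349
finger_force: 90.6
```

Request:
{"fn": "apply_moves", "kwargs": {"targets": [[0.0085,0,0.075,0,0,0,22],[0.0085,0,0.075,0,0,0,22],[0,0,0,0,0,0,22]]}}

```text
clock: 17.65
tool_pos: [0.5298, 0.3143, 0.1776]
eef_rot: [-0.255, 3.024, 0.012]
wrist_force: [-0.4, -0.2, -2.5]
grip_width: 0.353
finger_force: 90.6
```

```bash
python3 t4.py | grep -v 260
```

```text
[0.52976926 0.31431286 0.17761727] [-0.4 -0.2 -2.5] err [-0.05 -0.28  0.05]
w ('post', 200) 2501 x [-18.7   7.4] y [-22.8  20.6]
w ('post', 220) 965 x [-19.5   4.9] y [-18.9  19.5]
w ('post', 240) 73 x [-20.5 -10.6] y [-17.2  17.2]
w rim 2683 x [-29.7   3.1] y [-27.5  27.6]
w foot z [168. 173.]
sc ('post', 200) 165 x [-8.8 16.7] y [-24.6  24.7]
sc ('post', 220) 117 x [-16.2  11.7] y [-24.2  24.1]
sc ('post', 240) 68 x [-14.6   9.6] y [-24.7  24.7]
sc rim 190 x [-25.6  36. ] y [-25.7  28.8]
sc foot z [168. 188.]
si ('post', 200) 66 x [-18.2   5.3] y [-25.5  20.9]
si ('post', 220) 36 x [-18.6   1.9] y [-22.   21.4]
si ('post', 240) 20 x [-21.3   2.8] y [-21.7  18.1]
si rim 170 x [-30.6  31.3] y [-29.8  25. ]
si foot z [168. 169.]
```

Request:
{"fn": "apply_moves", "kwargs": {"targets": [[0.0034,0,0.03,0,0,0,22],[0,0,0,0,0,0,22],[0,0,0,0,0,0,50],[0,0,0,0,0,0,60],[0,0,0,0,0,0,60],[0,0,0,0,0,0,60],[-0.0114,0,-0.1,0,0,0,60],[-0.02,0,-0.2,0,0,0,60],[-0.02,0,-0.2,0,0,0,60],[-0.02,0,-0.2,0,0,0,60],[0,0,0,0,0,0,40]]}}

```text
clock: 19.18
tool_pos: [0.5313, 0.3155, 0.356]
eef_rot: [-0.254, 3.009, 0.02]
wrist_force: [-0.0, -0.3, 0.0]
grip_width: 0.505
finger_force: 0.0
```

```bash
python3 - <<'E'
from t3 import *
p,r=pose(); s=robot.sense(); print(p,np.round(s["q"],2),s["wrist_force"])
c=eyes.calibration("wrist"); im,d=eyes.read_camera("wrist"); W=wcloud(d,np.array(c["extrinsics"])).reshape(-1,3)
for nm,W in(("w",W),("sc",cloud("scene",eyes.read_camera("scene")[1]).reshape(-1,3)),("si",cloud("side",eyes.read_camera("side")[1]).reshape(-1,3))):
    q=RC.inv().apply(W-C)*1000; q=q[np.isfinite(q[:,0])]; k=q[(np.abs(q[:,:2])<19).all(1)&(q[:,2]<260)]
    if len(k): print(nm,len(k),"inside z",np.percentile(k[:,2],[5,50,95]).round(1))
    L=q[(q[:,0]>20)&(q[:,0]<90)&(abs(q[:,1])<26)&(q[:,2]>175)&(q[:,2]<250)]
    if len(L)>20: print("lid",L.max(0).round(1),"angle",np.degrees(np.arctan2(np.median(L[:,2]-162.5),np.median(L[:,0]-28))).round(1))
a=cv2.resize(im,(420,315)); cv2.imwrite("pics/w7.png",im)
E
```

```text
[0.53126659 0.31547236 0.35602925] [ 0.43 -0.08  1.55 -0.03  1.56 -1.31] [-0.00365971 -0.33391558  0.021204  ]
w 804 inside z [134.  155.7 157. ]
lid [ 52.7  26.  224.9] angle 72.9
sc 149 inside z [141.1 155.9 158. ]
lid [ 53.7  26.  225.3] angle 64.8
si 63 inside z [153.1 154.9 156.6]
lid [ 51.9  25.9 223.9] angle 73.9
```

View pics/w7.png

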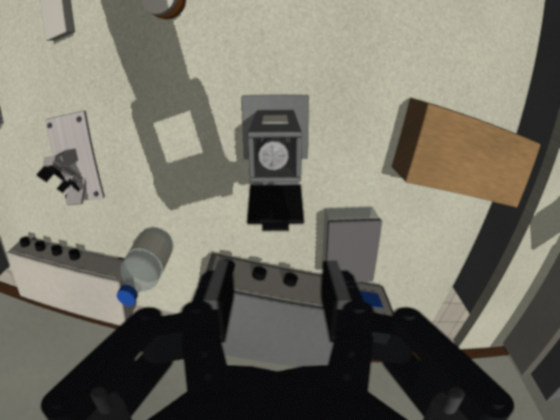

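The post is in the case with its collar face at (273,155), about 6 mm below the rim. The lid is still open at (275,205), and there is a low grey block to the right of it. I'll shut the lid by pushing from behind with closed fingers.

```bash
cat > t5.py <<'E'
from h import *
cy=np.radians(9.6); RC=R.from_euler('z',cy); C=np.array([.532,.314,0]); RD=down(99.6)
at=lambda x,z: C+RC.apply([x/1000,0,z/1000])
E
python3 - <<'E'
from t5 import *
for k in("scene","side"):
    W=cloud(k,load(k)[1]).reshape(-1,3); q=RC.inv().apply(W-C)*1000; s=q[(q[:,0]>60)&(q[:,0]<170)&(abs(q[:,1])<80)]; print(k,len(s),np.percentile(s[:,2],[50,99,100]).round(0))
p,r=pose(); h=at(88,290); row(p,r,h,RD); row(h,RD,at(88,195),RD)
E
```

```text
scene 4091 [0. 3. 5.]
side 1180 [-1.  2. 56.]
N 2 [-0.1715, -0.002, 0.1297] [-0.0, 0.0175, 0.0001]
N 2 [0.0, 0.0, 0.19] [0.0, 0.0, 0.0]
```

Request:
{"fn": "apply_moves", "kwargs": {"targets": [[-0.1715,-0.002,0.13,0,0.0175,0,0],[-0.1715,-0.002,0.13,0,0.0175,0,0],[0,0,0.12,0,0,0,0],[0,0,0.2,0,0,0,0],[0,0,0.06,0,0,0,0],[0,0,0,0,0,0,0],[0,0,0,0,0,0,0]]}}

```text
clock: 20.2
tool_pos: [0.6203, 0.3294, 0.199]
eef_rot: [-0.264, 3.125, 0.002]
wrist_force: [0.0, 0.3, 0.0]
grip_width: -0.001
finger_force: 0.0
```

```bash
cat > t6.py <<'E'
from t5 import *
p,r=pose(); s=robot.sense(); q=RC.inv().apply(p-C)*1000; print("case frame",q.round(1),np.round(s["wrist_force"],1),s["grip_width"],"rot err",np.degrees((r.inv()*RD).as_rotvec()).round(2))
for k in("scene","side"):
    q=RC.inv().apply(cloud(k,eyes.read_camera(k)[1]).reshape(-1,3)-C)*1000
    L=q[np.isfinite(q[:,0])&(abs(q[:,0])<52)&(abs(q[:,1])<30)&(q[:,2]>169)&(q[:,2]<240)]; print(k,len(L),L.max(0).round(1) if len(L) else "")
E
python3 t6.py; python3 - <<'E'
from t5 import *
p,r=pose(); print(p); b=at(48,195); row(p,r,b,RD)
E
```

```text
case frame [ 89.6   0.5 199. ] [0.  0.3 0. ] -0.0011583634454474213 rot err [0.06 0.29 0.06]
scene 80 [ 51.7  29.2 224.2]
side 311 [ 50.7  28.4 222.8]
[0.62052037 0.3294579  0.19949855]
N 1 [0.1675, -0.0018, 0.017] [0.0004, 0.0019, 0.0003]
```

Request:
{"fn": "apply_moves", "kwargs": {"targets": [[0.045,0,0,0,0,0,0],[0.045,0,0,0,0,0,0],[0.045,0,0,0,0,0,0],[0.044,0,0,0,0,0,0],[0.042,0,-0.011,0,0,0,0],[0.041,0,0.01,0,0,0,0],[0,0,0,0,0,0,0]]}}

```text
clock: 21.18
tool_pos: [0.5536, 0.3178, 0.196]
eef_rot: [0.265, -3.13, -0.0]
wrist_force: [0.1, 0.2, 0.3]
grip_width: -0.005
finger_force: 0.0
```

```bash
python3 t6.py
```

```text
case frame [ 22.    0.2 196. ] [0.1 0.2 0.3] -0.004613177196645701 rot err [ 0.01 -0.01  0.07]
scene 743 [ 37.3  29.2 239.9]
side 284 [ 33.3  27.5 239.9]
```

Request:
{"fn": "apply_moves", "kwargs": {"targets": [[0.028,0,0.004,0,0,0,0],[0.03,0,0.03,0,0,0,0],[0.022,0,0.036,0,0,0,0],[0.012,0,0.032,0,0,0,0],[0,0,0,0,0,0,0]]}}

```text
clock: 21.9
tool_pos: [0.5312, 0.3138, 0.1693]
eef_rot: [0.264, -3.13, 0.0]
wrist_force: [-0.2, -0.4, -0.6]
grip_width: -0.005
finger_force: 0.0
```

```bash
python3 t6.py; python3 - <<'E'
from h import *
a=eyes.read_camera("scene")[0][240:380,300:440]; b=eyes.read_camera("side")[0][80:200,160:280]
cv2.imwrite("pics/c8.png",cv2.hconcat([cv2.resize(x,(390,390),interpolation=cv2.INTER_CUBIC) for x in(a,b)]))
E
```

```text
case frame [ -0.8  -0.  169.3] [-0.2 -0.4 -0.6] -0.004887667090115537 rot err [-0.01 -0.05  0.06]
scene 686 [ 30.1  29.9 239.9]
side 284 [ 14.   29.  239.4]
```

View pics/c8.png

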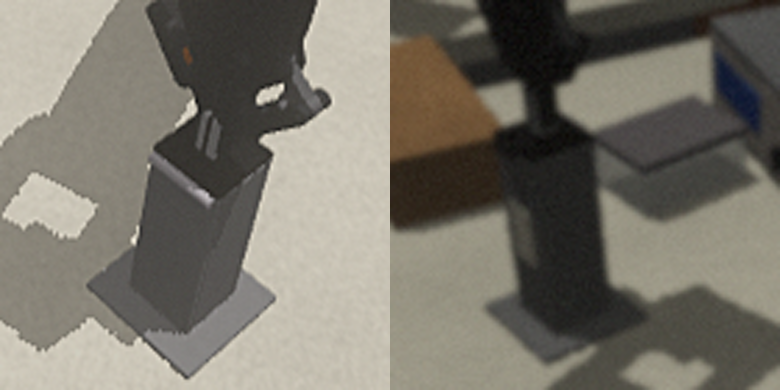

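The lid is down over the case in both crops, with the fingers on it. I press it gently near the free edge to make sure it is fully shut.

Request:
{"fn": "apply_moves", "kwargs": {"targets": [[0.032,0,0,0,0,0,0],[0,0,0.006,0,0,0,0],[0,0,0.006,0,0,0,0],[0,0,0,0,0,0,0]]}}

```text
clock: 22.6
tool_pos: [0.5242, 0.3128, 0.1685]
eef_rot: [-0.264, 3.129, 0.001]
wrist_force: [-3.2, -0.2, 3.7]
grip_width: -0.0
finger_force: 2.0
```

Request:
{"fn": "apply_moves", "kwargs": {"targets": [[0,0,0.006,0,0,0,0],[0,0,0.006,0,0,0,0],[0,0,0,0,0,0,0]]}}

```text
clock: 22.98
tool_pos: [0.5242, 0.3129, 0.1683]
eef_rot: [-0.265, 3.129, 0.001]
wrist_force: [-9.0, -4.0, 14.7]
grip_width: -0.002
finger_force: 7.4
```

Request:
{"fn": "apply_moves", "kwargs": {"targets": [[0,0,-0.03,0,0,0,0],[0,0,-0.1,0,0,0,0],[0,0,-0.2,0,0,0,0],[0,0,-0.2,0,0,0,0],[0.2,0,-0.1,0,0,0,0],[0,0,0,0,0,0,0]]}}

```text
clock: 23.72
tool_pos: [0.4744, 0.3049, 0.3261]
eef_rot: [-0.265, 3.123, 0.005]
wrist_force: [0.3, -0.3, -1.0]
grip_width: 0.0
finger_force: 0.0
```

```bash
python3 - <<'E'
from t5 import *
print(robot.sense()["tool_pos"])
im,d=eyes.read_camera("scene"); im2,d2=eyes.read_camera("side")
for k,dd in(("scene",d),("side",d2)):
    q=RC.inv().apply(cloud(k,dd).reshape(-1,3)-C)*1000
    L=q[np.isfinite(q[:,0])&(abs(q[:,0])<26)&(abs(q[:,1])<26)&(q[:,2]>150)&(q[:,2]<200)]; c=np.linalg.lstsq(np.c_[L[:,:2],np.ones(len(L))],L[:,2],rcond=None)[0]; print(k,len(L),"slope x,y,z0",c.round(3),np.percentile(L[:,2],[1,99]).round(1))
cv2.imwrite("pics/c9.png",cv2.hconcat([cv2.resize(x,(400,300)) for x in(im,im2)]))
E
```

```text
[0.47436907 0.3048655  0.32609049]
scene 639 slope x,y,z0 [1.00000e-03 0.00000e+00 1.68455e+02] [166.  170.7]
side 240 slope x,y,z0 [-1.00000e-03  7.60000e-02  1.66653e+02] [154.4 169.1]
```

View pics/c9.png

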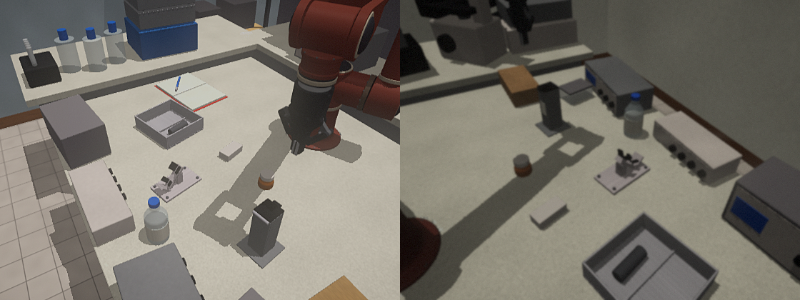

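The lid is flat at 168.5 mm with no slope. The spacer is still in the tray, the rest is empty, the bottle and jar are standing, and the arm is clear.

```bash
python3 -c "
from plant import robot; print(robot.sign_off())"
```

```text
the job is handed in; nothing more can be done
None
```

I laid the post in the rest with its collar up and let go, took it again by the collar, dropped it foot first into the case, shut the lid fully, and handed the job in at about 24 s, with the spacer still in the tray and the bottle and jar standing.

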